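# Put the microscope parts away in their trays

## Task

Put the microscope parts away: set the eyepiece, the condenser lens, the slide box and the cover-glass box each into the wooden tray whose recess has its outline and size, upright and flat on the recess floor, with the two boxes squared up to their recesses. Set them down rather than dropping them, and leave the oil bottle and the jar where they stand.

Things in the scene. Friction and masses are not known exactly. Their poses are not given: they have to be found in the camera images.
- eyepiece: Microscope eyepiece, black and steel, loose, standing on the bench on its wide eyecup: a round body 32 mm in diameter up to 34 mm height, then a narrower steel barrel 23 mm in diameter up to 56 mm. Mass about 80 g. Origin: centre of the underside; z up along its axis. Grip the wide body. It belongs in the tray with the small round recess.
- condenser: Condenser lens of a microscope: a flat black drum 54 mm in diameter, 28 mm high, with a steel-rimmed lens 38 mm in diameter on top (32 mm in all). Loose on the bench; mass about 150 g. Origin: centre of the underside; z up. It belongs in the tray with the large round recess.
- slide_box: Closed plastic box of microscope slides, a plain grey 84 x 32 mm case, 30 mm high, with a dark seam round it and a paper label on top. Loose, lying flat on the bench, lid up; mass about 90 g. Origin: centre of the underside; z up, x along its 84 mm length, y across its 32 mm width. Grip it across the width. It belongs in the tray with the long rectangular recess.
- cover_box: Closed plastic box of cover glasses, a plain grey 42 x 42 mm case, 30 mm high, with a dark seam round it and a paper label on top. Loose, lying flat on the bench, lid up; mass about 60 g. Origin: centre of the underside; z up, x and y square to its sides. It belongs in the tray with the square recess.
- tray_eyepiece: Fixed plain brown wooden block on the bench, 66 x 66 mm, 7 mm high, with a round 48 mm diameter recess in the middle of its top, 4 mm deep, lined in black (recess floor 3 mm above the bench). Origin: centre of the underside, on the bench; z up.
- tray_condenser: Fixed plain brown wooden block on the bench, 88 x 88 mm, 7 mm high, with a round 70 mm diameter recess in the middle of its top, 4 mm deep, lined in black (recess floor 3 mm above the bench). Origin: centre of the underside, on the bench; z up.
- tray_slides: Fixed plain brown wooden block on the bench, 114 x 62 mm, 7 mm high, with a rectangular 100 x 48 mm recess in the middle of its top, 4 mm deep, lined in black (recess floor 3 mm above the bench). Origin: centre of the underside, on the bench; z up, x along the length, y across.
- tray_covers: Fixed plain brown wooden block on the bench, 74 x 74 mm, 7 mm high, with a square 58 x 58 mm recess in the middle of its top, 4 mm deep, lined in black (recess floor 3 mm above the bench). Origin: centre of the underside, on the bench; z up, x and y square to its sides.
- oil_bottle: Bystander: small amber glass bottle of immersion oil, 28 mm in diameter, 60 mm tall, loose, standing upright. Origin: centre of its underside. Leave it where it is. All ten listed objects stand mixed in two curved rows, any object in any place, at least 130 mm between centres; nothing else stands among them.
- stain_jar: Bystander: small glass jar with a pale lid and label, 44 mm in diameter, 58 mm tall, loose, standing upright. Origin: centre of its underside. Leave it where it is.

How it is judged:
At the end, for the whole second after the job is handed in: Each part rests, released and upright, on its own recess's floor, centred within 9.5 mm (eyepiece, condenser) or 13 mm (boxes); slide box along its recess within 0.25 rad, cover-glass box square to its recess within 0.3 rad; oil bottle and jar upright, within 20 mm of where they stood (horizontal distance between eyepiece and tray_eyepiece below 0.0095 m and z of eyepiece in the frame of tray_eyepiece between 0 and 0.0055 m and angle between each of eyepiece, condenser, slide_box, cover_box's own z axis and vertical below 0.1 rad and linear speed of each of eyepiece, condenser, slide_box, cover_box below 0.02 m/s and angular speed of each of eyepiece, condenser, slide_box, cover_box below 0.2 rad/s and contact force between the fingers and eyepiece below 0.1 N and horizontal distance between condenser and tray_condenser below 0.0095 m and z of condenser in the frame of tray_condenser between 0 and 0.0055 m and contact force between the fingers and condenser below 0.1 N and horizontal distance between slide_box and tray_slides below 0.013 m and z of slide_box in the frame of tray_slides between 0 and 0.0055 m and contact force between the fingers and slide_box below 0.1 N and horizontal distance between cover_box and tray_covers below 0.013 m and z of cover_box in the frame of tray_covers between 0 and 0.0055 m and contact force between the fingers and cover_box below 0.1 N and angle between the x axis of slide_box and the x axis of tray_slides, either way round below 0.25 rad and (angle between the x axis of cover_box and the x axis of tray_covers, either way round below 0.3 rad or angle between the x axis of cover_box and the y axis of tray_covers, either way round below 0.3 rad) and distance of each of oil_bottle, stain_jar from where it was at the start of the episode below 0.02 m and angle between each of oil_bottle, stain_jar's own z axis and vertical below 0.2 rad); the robot touches nothing.
It fails at once if a part is dropped (falls freely faster than 0.7 m/s, some 25 mm) ((contact force between anything else and eyepiece below 0.02 N and linear speed of eyepiece above 0.7 m/s) or (contact force between anything else and condenser below 0.02 N and linear speed of condenser above 0.7 m/s) or (contact force between anything else and slide_box below 0.02 N and linear speed of slide_box above 0.7 m/s) or (contact force between anything else and cover_box below 0.02 N and linear speed of cover_box above 0.7 m/s)).
It fails at once if the oil bottle is pushed more than 20 mm or knocked over (distance of oil_bottle from where it was at the start of the episode above 0.02 m or angle between oil_bottle's own z axis and vertical above 0.5 rad).
It fails at once if the stain jar is pushed more than 20 mm or knocked over (distance of stain_jar from where it was at the start of the episode above 0.02 m or angle between stain_jar's own z axis and vertical above 0.5 rad).
It also fails if it takes over 106 s, if anything falls off the work surface, if the arm or the gripper's body presses on something with over 40 N, if the wrist force passes 120 N, or if a joint passes its speed limit or range.

## Robot

A 7-joint arm with a two-finger parallel gripper is mounted at the origin on the work surface. World frame = base frame: x ahead of the robot, y to its left, z up, the work surface at z = 0. Lengths are in m, angles in rad, forces in N, time in s.
With the tool pointing down it reaches from about 0.425 to 1.025 m from the base axis. Payload 9.4 kg.
Tool frame: the origin (TCP) lies between the finger pads; the fingertips stand arm.tips_ahead ahead of it and the grasp point (between the pads) lies 11 mm behind it (arm.tips_ahead is the distance from the TCP to the fingertips, in m); z points along the fingers, y is the line along which they close (so a half turn about z gives the same grasp; the last joint's range is limited). The gripper opens to 85 mm and grips with 20 to 120 N. Pads are 22 mm wide; open, the fingers measure 114 mm over their backs; the gripper's body (76 mm by 85 mm) begins 54 mm behind the grasp point. The pads swing forward as they close: fully open they stand 13 mm farther back than shut.
Start: joints at [1.199, 0.599, -0.003, 1.599, 0.002, 0.943, -0.08], TCP at [0.211, -0.694, 0.239] pointing down, gripper open.
Joint ranges: [-2.57, 2.57], [-0.35, 1.97], [-1.29, 1.29], [0.11, 2.56], [-1.05, 4.19], [0.11, 1.86], [-2.63, 2.63]. Speed limits (rad/s): [2.22, 2.22, 3.01, 3.01, 3.14, 3.14, 3.14].

## Interface

Orientations are given as a rotation vector (axis times angle).
In Python, from station import arm gives the robot as it stands.
- The arm moves only by the tool apply_moves, never from a script. Its argument "plan" is a list of rows, each an object with "fingers": the finger opening in mm, from 0 to 85.4; "xyz": the shift along the tool's x, y, z as a fraction of full scale, a list of three; "twist": the turn, a rotation vector about the tool's x, y, z as a fraction of full scale, a list of three. In form: [{"fingers": fingers, "xyz": [x, y, z], "twist": [ax, ay, az]}, ...]. A call has 1 to 12 rows; each row is the pose to reach, as a shift and turn from the pose commanded when the call began, along the tool's axes at that moment; what a row does not reach only later rows make up. Full scale, the value 1, is 300 mm for a shift and 90 degrees for a turn. A row lasts 1/10 s, in which the tool goes at most 50 mm and 8.59 degrees, less where a joint would pass 70% of its speed; a pose out of reach is approached as far as the arm can. A call with a number of a shift or a turn outside -1 to 1 is refused whole. A call with a gripper value outside its range is refused whole. The fingers move at their own pace and stop on an object; the grip force is fixed at half the most. Time passes only in rows, so rows that repeat a pose let the fingers close. It gives the time, the measured TCP pose, the force, the opening and the grip force at its end, in the units of the state.
- arm.observe(): the state, without advancing time (a new reading comes with each control period).
- arm.grab_frame(name): name is "side" or "top" or "wrist"; returns a dict with "frame" (480x640x3 uint8, red, green, blue), "z_map" (480x640 float32, m along the optical axis (not along the pixel's ray), 0 where there is no reading), "mtx" (3x3 intrinsics, pixels), "xyz" and "orientation" of the camera in the world; the wrist camera has in their place "T_tool_cam" (4x4, takes a point from camera to tool coordinates, whose origin is the TCP and whose axes are the flange's). Camera axes: x right, y up, looking along -z (the intrinsics and any distortion apply to the point x, -y, -z); pixel columns grow to the right and rows downward; lengths in m; the calibration is good to about 2 mm. The wrist camera is an equidistant fisheye: a pixel r from the principal point sees the ray r / f radians off the axis. A picture is of the moment at which its call begins: read the wrist's pose just before it.
- arm.sign_off(): hands the job in; it is judged then, once.
The state is a dict: "clock": time; "joints": joint angles; "qvel": joint speeds; "joint_efforts": joint torques, N m; "eef_pos": TCP position; "tool_rot": TCP orientation; "force": force on the tool from outside, world axes, zero at the start; "moment": the same for the moment, N m; "gripper_width": finger opening in m; "grasp_force": force on a finger pad.
Only numpy, scipy, OpenCV 4.12 (cv2) and the standard library are available. Lean on these libraries where they do the work, as an engineer would, in place of code of your own. Each camera call takes 0.05 s, during which the arm holds its last target. There are 200 camera calls.

## Working session

There is one attempt and no reset: what is moved stays moved. The work goes in short steps, Python scripts to look and compute and a tool call to move; the robot and the scene stay as the last step left them, time stands still between calls to the robot, and variables do not carry over. Pictures are saved under pics/ and viewed, at most 14 in all, crops included, and the job is handed in when it is done.

Besides the shell and the picture viewer there is one more tool, called after "Emit:" as name(argument=value, ...) on one line, values as JSON. apply_moves: Moves the arm, as the interface text tells. Shift numbers are shares of 300 mm and turn numbers shares of 90 degrees, none past 1 either way. Its arguments: {"type":"object","properties":{"plan":{"type":"array","items":{"type":"object","properties":{"fingers":{"type":"number"},"xyz":{"type":"array","items":{"type":"number","minimum":-1,"maximum":1}},"twist":{"type":"array","items":{"type":"number","minimum":-1,"maximum":1}}}}}},"required":["plan"]}

```bash
mkdir -p pics; ls; python3 - <<'E'
from station import arm
import cv2,numpy as np,pickle
s=arm.observe(); print({k:np.round(v,3) for k,v in s.items()}, arm.tips_ahead)
for n in("top","side"):
    f=arm.grab_frame(n); pickle.dump(f,open(n+".pkl","wb")); cv2.imwrite(f"pics/{n}0.png",f["frame"][...,::-1]); print(n,f["mtx"],f["xyz"],f["orientation"])
E
```

```text
pics
{'clock': np.float64(0.0), 'joints': array([ 1.199,  0.6  , -0.003,  1.6  ,  0.002,  0.943, -0.08 ]), 'qvel': array([ 0.   , -0.   ,  0.002, -0.   ,  0.   , -0.001, -0.001]), 'joint_efforts': array([-1.0000e-03, -7.7645e+01,  1.5650e+00, -2.5802e+01,  1.2000e-02,
        9.0000e-03, -0.0000e+00]), 'eef_pos': array([ 0.21 , -0.693,  0.238]), 'tool_rot': array([-3.106e+00, -4.610e-01,  1.000e-03]), 'force': array([ 0.6  ,  0.016, -0.395]), 'moment': array([-0.018, -0.   , -0.008]), 'grasp_force': np.float64(0.0), 'gripper_width': np.float64(0.085)} 0.008
top [[543.81908405   0.         320.60353954]
 [  0.         543.81908405 236.18441953]
 [  0.           0.           1.        ]] [0.27590424 0.0143322  1.17255615] [ 0.1630258  -0.16773832 -1.57518781]
side [[469.24825088   0.         314.3589099 ]
 [  0.         469.24825088 235.96994313]
 [  0.           0.           1.        ]] [0.35021735 0.84513366 0.73513637] [ 0.12547057 -1.27136683 -2.64996163]
```

View pics/top0.png

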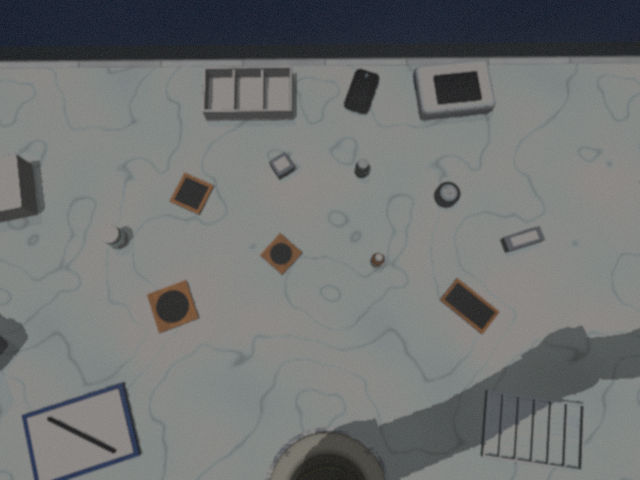

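View pics/side0.png

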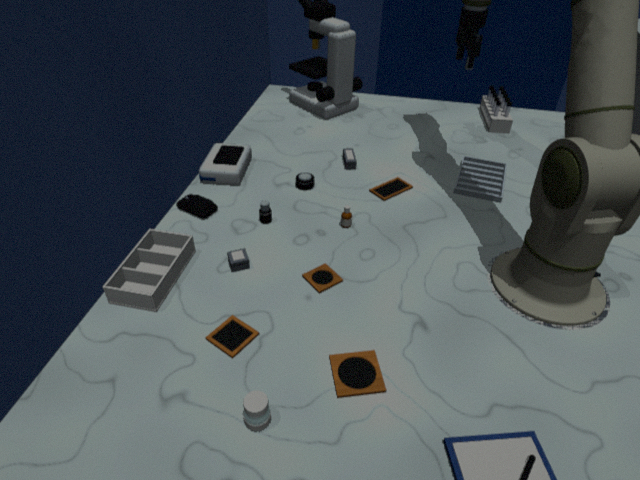

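The top view shows, in pixels: covers tray (192,194), cover box (282,165), eyepiece (362,168), condenser (447,194), slide box (522,239), slides tray (470,305), bottle (377,260), eyepiece tray (281,254), condenser tray (173,306) and jar (120,237). The side view agrees.

```bash
cat > h.py <<'E'
import numpy as np,cv2,pickle
from scipy.spatial.transform import Rotation as R
def cloud(f):
    z=f["z_map"]; v,u=np.mgrid[:480,:640]; K=f["mtx"]
    p=np.stack([(u-K[0,2])/K[0,0]*z,-(v-K[1,2])/K[1,1]*z,-z],-1)
    return p@R.from_rotvec(f["orientation"]).as_matrix().T+f["xyz"]
def ray(f,uv,h):   # pixels -> world at height h
    K=f["mtx"]; uv=np.atleast_2d(uv).astype(float)
    d=np.stack([(uv[:,0]-K[0,2])/K[0,0],-(uv[:,1]-K[1,2])/K[1,1],-np.ones(len(uv))],-1)@R.from_rotvec(f["orientation"]).as_matrix().T
    return (f["xyz"]+d*((h-f["xyz"][2])/d[:,2])[:,None])[:,:2]
def proj(f,p):
    q=(np.asarray(p)-f["xyz"])@R.from_rotvec(f["orientation"]).as_matrix(); K=f["mtx"]
    return np.array([K[0,2]-K[0,0]*q[0]/q[2],K[1,2]+K[1,1]*q[1]/q[2]])
def rect(xy): # mm
    c,s,a=cv2.minAreaRect((xy*1000).astype(np.float32)); 
    if s[0]<s[1]: s=s[::-1];a+=90
    return np.round(c,1),np.round(s,1),round((a+90)%180-90,1)
E
python3 - <<'E'
from h import *
seeds=dict(tray_covers=(192,194),cover_box=(282,165),eyepiece=(362,168),condenser=(447,194),slide_box=(522,239),tray_slides=(470,305),oil=(377,260),tray_eyepiece=(281,254),tray_condenser=(173,306),jar=(120,237))
top=dict(cover_box=.03,eyepiece=.056,condenser=.032,slide_box=.03,oil=.06,jar=.058)
f=pickle.load(open("top.pkl","rb")); P=cloud(f); v,u=np.mgrid[:480,:640]
hsv=cv2.cvtColor(f["frame"],cv2.COLOR_RGB2HSV)
bench=(np.abs(P[...,2])<.02); print("bench z",np.median(P[...,2][bench]),P[...,2][bench].std())
for n,(a,b) in seeds.items():
    near=(np.hypot(u-a,v-b)<38)
    if n[:4]=="tray":
        m=near&(hsv[...,1]>110)&(hsv[...,2]>60)
        m=cv2.morphologyEx(m.astype(np.uint8),cv2.MORPH_OPEN,np.ones((2,2)))>0
        xy=ray(f,np.stack([u[m],v[m]],1),.007); print(n,rect(xy),m.sum(), "z",np.median(P[m][:,2]).round(4))
    else:
        m=near&(P[...,2]>top[n]-.010)
        q=P[m]; xy=ray(f,np.stack([u[m],v[m]],1),top[n]); print(n,"cloud",rect(q[:,:2]),"ray",rect(xy),"med",np.median(xy,0).round(4),m.sum(),"z",np.median(q[:,2]).round(4))
E
```

```text
bench z -0.0010359717064365448 0.0040434090797737314
tray_covers (array([623.7, 294.1]), array([70.2, 68.7]), 64.9) 245 z 0.005
cover_box cloud (array([496.5,  45.8]), array([442.7,  50.8]), 14.7) ray (array([691.1, 107.1]), array([128.6, 117.3]), 51.5) med [0.6837 0.0952] 382 z 0.0286
eyepiece cloud (array([479.5, -40.6]), array([421.2,  20.8]), -12.3) ray (array([673.7, -83.7]), array([141.9, 119.4]), 49.8) med [ 0.6728 -0.0818] 107 z 0.055
condenser cloud (array([ 464.2, -128. ]), array([469.2,  52.9]), -43.5) ray (array([ 633.1, -270.2]), array([140.4, 122.5]), -60.6) med [ 0.6128 -0.2686] 470 z 0.0283
slide_box cloud (array([ 412.6, -221.8]), array([543.9,  42.9]), -64.4) ray (array([ 518.3, -427.1]), array([133.3, 113.2]), -50.9) med [ 0.5094 -0.4258] 607 z 0.0281
tray_slides (array([ 368.1, -307.9]), array([109.2,  57.3]), 49.6) 178 z 0.0053
oil cloud (array([376.8, -46.8]), array([235.5,  13.8]), -34.6) ray (array([ 471.6, -103.1]), array([145.9, 120.3]), 78.5) med [ 0.4679 -0.1088] 60 z 0.0599
tray_eyepiece (array([485.3,  94.5]), array([61.2, 60.6]), 47.7) 338 z 0.0059
tray_condenser (array([374. , 324.8]), array([84.3, 83.3]), -69.7) 676 z 0.0058
jar cloud (array([397.2, 248.5]), array([525.9,  38.9]), 58.4) ray (array([514.1, 421.7]), array([151. , 113.1]), 19.8) med [0.523  0.4517] 326 z 0.0571
```

```bash
python3 - <<'E'
from h import *
seeds=dict(cover_box=(282,165),eyepiece=(362,168),condenser=(447,194),slide_box=(522,239),oil=(377,260),jar=(120,237))
top=dict(cover_box=.03,eyepiece=.056,condenser=.032,slide_box=.03,oil=.06,jar=.058)
f=pickle.load(open("top.pkl","rb")); P=cloud(f); v,u=np.mgrid[:480,:640]
for n,(a,b) in seeds.items():
    near=(np.hypot(u-a,v-b)<30)&(f["z_map"]>0)
    m=near&(P[...,2]>top[n]-.012)&(P[...,2]<top[n]+.01)
    k,l,st,c=cv2.connectedComponentsWithStats(m.astype(np.uint8)); m=l==1+np.argmax(st[1:,4])
    q=P[m]; xy=ray(f,np.stack([u[m],v[m]],1),top[n]); print(n,"cloud",rect(q[:,:2]),"ray",rect(xy),"mean",q[:,:2].mean(0).round(4),m.sum())
E
```

```text
cover_box cloud (array([684.3,  95. ]), array([43.6, 42.4]), 33.3) ray (array([682.1,  94.5]), array([45.2, 42.7]), 32.2) mean [0.683  0.0947] 376
eyepiece cloud (array([674.4, -83.1]), array([22.2, 20.4]), -1.6) ray (array([672.8, -82.6]), array([22.9, 19.5]), -1.5) mean [ 0.6734 -0.0829] 94
condenser cloud (array([ 613.8, -269.9]), array([52.7, 52.5]), 81.6) ray (array([ 611.8, -267.5]), array([52.8, 52.2]), 89.4) mean [ 0.6131 -0.2692] 466
slide_box cloud (array([ 510.9, -427.4]), array([85.2, 33.5]), -74.4) ray (array([ 509.5, -425.3]), array([87.6, 33.1]), -72.3) mean [ 0.5101 -0.4263] 599
oil cloud (array([ 467.9, -109.1]), array([13.6, 12.8]), -1.0) ray (array([ 466.9, -108.9]), array([14.8, 12.5]), -1.8) mean [ 0.4674 -0.1093] 45
jar cloud (array([523.9, 454.1]), array([39.2, 38.9]), -3.2) ray (array([523.2, 451.4]), array([42.3, 38.6]), 89.4) mean [0.523  0.4527] 306
```

```bash
cat > go.py <<'E'
import sys; from h import *; from station import arm
# usage: go.py x y z yaw(deg) in mm, repeated with ';' -> shift/twist fractions from the present pose
s=arm.observe(); T=R.from_rotvec(s["tool_rot"]); M=T.as_matrix(); p=np.array(s["eef_pos"])
print("t",round(float(s["clock"]),2),"p",(p*1000).round(1),"yaw",np.degrees(np.arctan2(M[1,0],M[0,0])).round(1),"w",round(float(s["gripper_width"])*1000,1),"F",np.round(s["force"],1),"j7",round(float(s["joints"][6]),2),"tips",arm.tips_ahead)
for a in " ".join(sys.argv[1:]).split(";"):
    if not a.strip(): continue
    x,y,z,w=map(float,a.split()); G=R.from_euler("z",w,degrees=True)*R.from_rotvec([np.pi,0,0])
    print(a,"->",(M.T@(np.array([x,y,z])/1000-p)/.3).round(3),((T.inv()*G).as_rotvec()/(np.pi/2)).round(3))
E
python3 go.py "510 -426 120 106.5"
```

```text
t 0.1 p [ 210.6 -693.3  238.5] yaw 16.9 w 85.4 F [0.5 0.2 0.1] j7 -0.08 tips 0.008
510 -426 120 106.5 -> [ 1.214 -0.562  0.396] [-0.001 -0.001 -0.996]
```

Emit:
apply_moves(plan=[{"fingers": 60,"xyz": [1,-0.46,0.2],"twist": [0,0,-0.99]},{"fingers": 60,"xyz": [1,-0.46,0.2],"twist": [0,0,-0.99]},{"fingers": 60,"xyz": [1,-0.46,0.2],"twist": [0,0,-0.99]},{"fingers": 60,"xyz": [1,-0.46,0.2],"twist": [0,0,-0.99]},{"fingers": 60,"xyz": [1,-0.46,0.2],"twist": [0,0,-0.99]},{"fingers": 60,"xyz": [1,-0.46,0.2],"twist": [0,0,-0.99]},{"fingers": 60,"xyz": [1,-0.46,0.2],"twist": [0,0,-0.99]},{"fingers": 60,"xyz": [1,-0.46,0.2],"twist": [0,0,-0.99]},{"fingers": 60,"xyz": [1,-0.46,0.2],"twist": [0,0,-0.99]},{"fingers": 60,"xyz": [1,-0.46,0.2],"twist": [0,0,-0.99]},{"fingers": 60,"xyz": [1,-0.46,0.2],"twist": [0,0,-0.99]},{"fingers": 60,"xyz": [1,-0.46,0.2],"twist": [0,0,-0.99]}])

```text
clock: 1.3
eef_pos: [0.4572, -0.4745, 0.1788]
tool_rot: [-1.89, -2.508, -0.001]
force: [0.1, 0.4, -0.1]
gripper_width: 0.0603
grasp_force: 0.0
```

```bash
python3 go.py "510 -426 90 106.5"
```

```text
t 1.3 p [ 457.2 -474.5  178.8] yaw 106.0 w 60.3 F [ 0.1  0.4 -0.1] j7 0.68 tips 0.008
510 -426 90 106.5 -> [0.107 0.214 0.296] [-0.    -0.001 -0.005]
```

Emit:
apply_moves(plan=[{"fingers": 60,"xyz": [0.107,0.214,0.2],"twist": [0,0,0]},{"fingers": 60,"xyz": [0.107,0.214,0.2],"twist": [0,0,0]},{"fingers": 60,"xyz": [0.107,0.214,0.2],"twist": [0,0,0]},{"fingers": 60,"xyz": [0.107,0.214,0.2],"twist": [0,0,0]}])

```text
clock: 1.7
eef_pos: [0.5108, -0.4248, 0.1184]
tool_rot: [-1.889, -2.508, -0.0]
force: [-0.3, 0.1, -0.3]
gripper_width: 0.0597
grasp_force: 0.0
```

```bash
cat > wr.py <<'E'
import sys; from h import *; from station import arm
# usage: wr.py tag x y lo hi : wrist points with lo<z<hi (mm) within 75 mm of x,y
s=arm.observe(); f=arm.grab_frame("wrist"); K=f["mtx"]; z=f["z_map"]; cv2.imwrite(f"pics/{sys.argv[1]}.png",f["frame"][...,::-1])
x,y,lo,hi=np.array(sys.argv[2:6],float)/1000; v,u=np.mgrid[:480,:640]
a=(u-K[0,2])/K[0,0]; b=(v-K[1,2])/K[1,1]; r=np.hypot(a,b)+1e-9; t=np.tan(r)/r
p=np.stack([a*t*z,-b*t*z,-z],-1); C=f["T_tool_cam"]; p=p@C[:3,:3].T+C[:3,3]
p=p@R.from_rotvec(s["tool_rot"]).as_matrix().T+s["eef_pos"]
m=(z>0)&(r<1.4)&(p[...,2]>lo)&(p[...,2]<hi)&(np.hypot(p[...,0]-x,p[...,1]-y)<.075)
k,l,st,c=cv2.connectedComponentsWithStats(m.astype(np.uint8)); m=l==1+np.argmax(st[1:,4]); q=p[m]
print(len(q),"z",np.median(q[:,2]).round(4),rect(q[:,:2]),"mean",q[:,:2].mean(0).round(4),"px",u[m].mean().round(),v[m].mean().round())
b=(z>0)&(r<1.)&(np.abs(p[...,2])<.004); print("bench z",np.median(p[b][:,2]).round(4))
E
python3 wr.py w1 510 -426 20 45; python3 go.py "510 -426 15 106.5"
```

```text
6063 z 0.0296 (array([ 514.8, -428.8]), array([84.3, 33.3]), -73.8) mean [ 0.5139 -0.4252] px 323.0 249.0
bench z -0.0004
t 1.75 p [ 510.2 -426.2  119.1] yaw 105.9 w 59.8 F [0.4 0.4 0.7] j7 0.53 tips 0.008
510 -426 15 106.5 -> [ 0.001 -0.     0.347] [-0.001 -0.    -0.006]
```

View pics/w1.png

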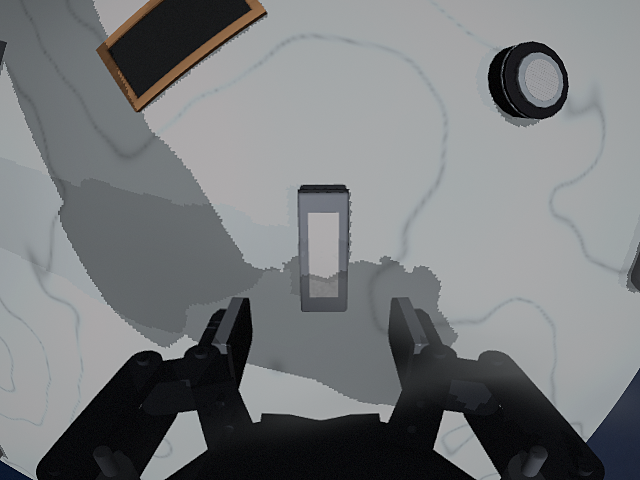

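Wrist view: slide box centred at px (323,249) between the fingers, condenser at (528,80), slides tray at (185,50). It agrees with the top estimate to about 3 mm. Descending.

Emit:
apply_moves(plan=[{"fingers": 60,"xyz": [0,0.01,0.15],"twist": [0,0,0]},{"fingers": 60,"xyz": [0,0.01,0.3],"twist": [0,0,0]},{"fingers": 60,"xyz": [0,0.01,0.35],"twist": [0,0,0]},{"fingers": 60,"xyz": [0,0.01,0.35],"twist": [0,0,0]},{"fingers": 10,"xyz": [0,0.01,0.35],"twist": [0,0,0]},{"fingers": 10,"xyz": [0,0.01,0.35],"twist": [0,0,0]},{"fingers": 10,"xyz": [0,0.01,0.35],"twist": [0,0,0]},{"fingers": 10,"xyz": [0,0.01,0.35],"twist": [0,0,0]},{"fingers": 10,"xyz": [0,0.01,0.35],"twist": [0,0,0]},{"fingers": 10,"xyz": [0,0.01,0.35],"twist": [0,0,0]}])

```text
clock: 2.75
eef_pos: [0.5144, -0.4262, 0.0168]
tool_rot: [1.889, 2.505, -0.001]
force: [-0.4, -1.5, 7.6]
gripper_width: 0.0307
grasp_force: 61.1
```

```bash
python3 go.py "511 -427 90 106; 368 -308 90 49.6"
```

```text
t 2.75 p [ 514.4 -426.2   16.8] yaw 106.0 w 30.7 F [-0.4 -1.5  7.6] j7 0.46 tips 0.008
511 -427 90 106 -> [-0.    -0.011 -0.244] [ 0.001  0.002 -0.   ]
 368 -308 90 49.6 -> [ 0.512 -0.36  -0.246] [0.002 0.001 0.626]
```

Emit:
apply_moves(plan=[{"fingers": 10,"xyz": [0,0,-0.05],"twist": [0,0,0]},{"fingers": 10,"xyz": [0,0,-0.15],"twist": [0,0,0]},{"fingers": 10,"xyz": [0.1,-0.07,-0.25],"twist": [0,0,0.08]},{"fingers": 10,"xyz": [0.2,-0.14,-0.25],"twist": [0,0,0.17]},{"fingers": 10,"xyz": [0.3,-0.21,-0.25],"twist": [0,0,0.26]},{"fingers": 10,"xyz": [0.4,-0.28,-0.25],"twist": [0,0,0.35]},{"fingers": 10,"xyz": [0.5,-0.35,-0.25],"twist": [0,0,0.44]},{"fingers": 10,"xyz": [0.512,-0.36,-0.25],"twist": [0,0,0.53]},{"fingers": 10,"xyz": [0.512,-0.36,-0.25],"twist": [0,0,0.626]},{"fingers": 10,"xyz": [0.512,-0.36,-0.25],"twist": [0,0,0.626]},{"fingers": 10,"xyz": [0.512,-0.36,-0.25],"twist": [0,0,0.626]},{"fingers": 10,"xyz": [0.512,-0.36,-0.25],"twist": [0,0,0.626]}])

```text
clock: 3.95
eef_pos: [0.3676, -0.3074, 0.0897]
tool_rot: [2.849, 1.324, 0.001]
force: [0.0, -0.4, -1.4]
gripper_width: 0.0308
grasp_force: 60.0
```

```bash
python3 wr.py w2 368 -308 2 14; python3 go.py "368 -308 18 49.6"
```

```text
7949 z 0.0039 (array([ 381. , -299.6]), array([92.9, 62.1]), 49.6) mean [ 0.3961 -0.2861] px 333.0 197.0
bench z -0.0005
t 4.0 p [ 367.5 -307.4   89.6] yaw 49.8 w 30.9 F [-0.2 -0.2 -0.9] j7 -0.25 tips 0.008
368 -308 18 49.6 -> [-0.     0.002  0.239] [ 0.    -0.     0.002]
```

View pics/w2.png

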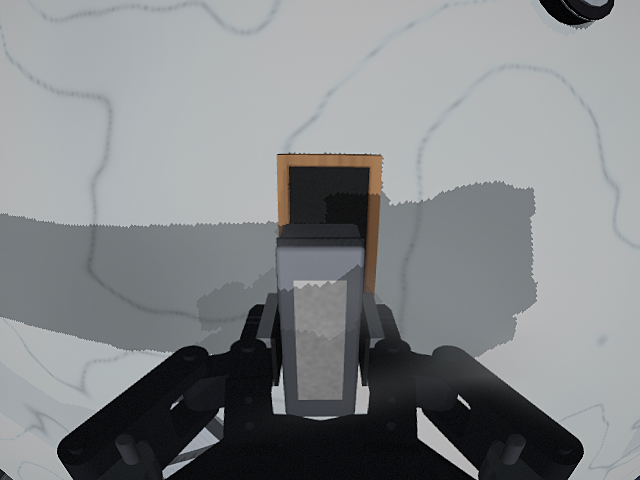

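```bash
python3 go.py "372.5 -307 21 49.6"
```

```text
t 4.0 p [ 367.5 -307.4   89.6] yaw 49.8 w 30.9 F [-0.2 -0.2 -0.9] j7 -0.25 tips 0.008
372.5 -307 21 49.6 -> [0.012 0.012 0.229] [ 0.    -0.     0.002]
```

Emit:
apply_moves(plan=[{"fingers": 10,"xyz": [0.012,0.012,0.08],"twist": [0,0,0]},{"fingers": 10,"xyz": [0.012,0.012,0.15],"twist": [0,0,0]},{"fingers": 10,"xyz": [0.012,0.012,0.2],"twist": [0,0,0]},{"fingers": 10,"xyz": [0.012,0.012,0.215],"twist": [0,0,0]},{"fingers": 10,"xyz": [0.012,0.012,0.225],"twist": [0,0,0]},{"fingers": 10,"xyz": [0.012,0.012,0.23],"twist": [0,0,0]},{"fingers": 10,"xyz": [0.012,0.012,0.23],"twist": [0,0,0]}])

```text
clock: 4.7
eef_pos: [0.3724, -0.307, 0.0207]
tool_rot: [2.851, 1.319, 0.001]
force: [0.7, 0.6, -0.8]
gripper_width: 0.0307
grasp_force: 60.0
```

Not yet in contact; lowering about 2.5 mm more.

Emit:
apply_moves(plan=[{"fingers": 10,"xyz": [0,0,0.003],"twist": [0,0,0]},{"fingers": 10,"xyz": [0,0,0.005],"twist": [0,0,0]},{"fingers": 10,"xyz": [0,0,0.005],"twist": [0,0,0]}])

```text
clock: 5.0
eef_pos: [0.3725, -0.307, 0.0197]
tool_rot: [2.85, 1.319, 0.001]
force: [-0.4, 0.4, 9.3]
gripper_width: 0.0309
grasp_force: 61.3
```

Emit:
apply_moves(plan=[{"fingers": 55,"xyz": [0,0,0.005],"twist": [0,0,0]},{"fingers": 55,"xyz": [0,0,0.005],"twist": [0,0,0]},{"fingers": 55,"xyz": [0,0,0.005],"twist": [0,0,0]},{"fingers": 55,"xyz": [0,0,0],"twist": [0,0,0]},{"fingers": 55,"xyz": [0,0,-0.1],"twist": [0,0,0]},{"fingers": 80,"xyz": [0,0,-0.25],"twist": [0,0,0]},{"fingers": 80,"xyz": [0,0,-0.35],"twist": [0,0,0]},{"fingers": 80,"xyz": [0,0,-0.35],"twist": [0,0,0]}])

```text
clock: 5.8
eef_pos: [0.3734, -0.3079, 0.1273]
tool_rot: [2.847, 1.316, 0.005]
force: [-0.6, -0.3, 0.3]
gripper_width: 0.0798
grasp_force: 0.0
```

```bash
python3 wr.py w3 372 -307 26 42;  python3 wr.py w4 372 -307 5.5 14; python3 go.py "614 -269 120 66"
```

```text
5703 z 0.0326 (array([ 370.6, -308.9]), array([83.6, 32.5]), 49.5) mean [ 0.3725 -0.3067] px 317.0 244.0
bench z -0.0005
3371 z 0.0065 (array([ 373.9, -307.8]), array([114.1,  62.4]), 49.3) mean [ 0.381  -0.2998] px 321.0 217.0
bench z -0.0005
t 5.9 p [ 372.4 -307.1  124.4] yaw 49.6 w 80.2 F [ 0.  -0.4  0.2] j7 -0.25 tips 0.008
614 -269 120 66 -> [0.618 0.531 0.016] [ 0.001  0.    -0.182]
```

View pics/w3.png

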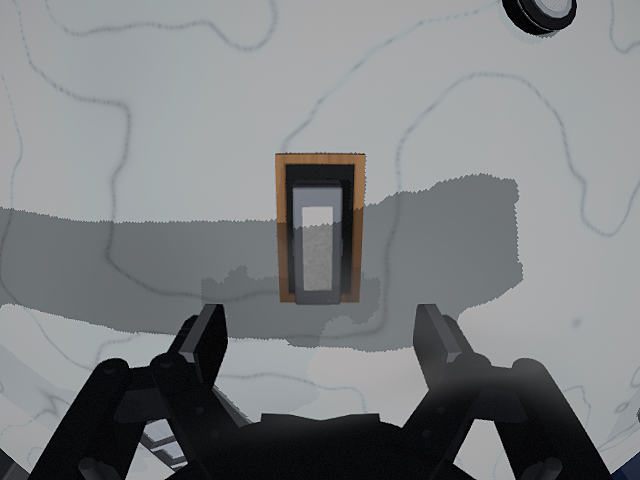

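Slide box (px 317,244) lies in its recess, 3.5 mm off centre, aligned, top at 32.6 mm. Next: the condenser.

Emit:
apply_moves(plan=[{"fingers": 80,"xyz": [0.12,0.1,0],"twist": [0,0,-0.05]},{"fingers": 80,"xyz": [0.24,0.2,0],"twist": [0,0,-0.1]},{"fingers": 80,"xyz": [0.36,0.3,0],"twist": [0,0,-0.18]},{"fingers": 80,"xyz": [0.48,0.4,0],"twist": [0,0,-0.18]},{"fingers": 80,"xyz": [0.6,0.5,0],"twist": [0,0,-0.18]},{"fingers": 80,"xyz": [0.618,0.531,0.015],"twist": [0,0,-0.18]},{"fingers": 80,"xyz": [0.618,0.531,0.015],"twist": [0,0,-0.18]},{"fingers": 80,"xyz": [0.618,0.531,0.015],"twist": [0,0,-0.18]}])

```text
clock: 6.7
eef_pos: [0.6117, -0.2688, 0.1174]
tool_rot: [-2.635, -1.706, 0.005]
force: [-0.4, 0.2, 0.3]
gripper_width: 0.0802
grasp_force: 0.0
```

```bash
python3 wr.py w5 614 -269 18 45; python3 go.py "614 -269 14 66"
```

```text
5230 z 0.0288 (array([ 618.5, -271.3]), array([53.7, 53.4]), 34.3) mean [ 0.6196 -0.2691] px 332.0 244.0
bench z -0.0005
t 6.75 p [ 611.5 -269.1  118. ] yaw 65.8 w 80.1 F [-0.  -0.2  0.1] j7 -0.24 tips 0.008
614 -269 14 66 -> [0.004 0.008 0.347] [-0.002  0.001 -0.002]
```

Emit:
apply_moves(plan=[{"fingers": 80,"xyz": [0.003,0.015,0.15],"twist": [0,0,0]},{"fingers": 80,"xyz": [0.003,0.015,0.28],"twist": [0,0,0]},{"fingers": 80,"xyz": [0.003,0.015,0.345],"twist": [0,0,0]},{"fingers": 80,"xyz": [0.003,0.015,0.345],"twist": [0,0,0]},{"fingers": 30,"xyz": [0.003,0.015,0.345],"twist": [0,0,0]},{"fingers": 30,"xyz": [0.003,0.015,0.345],"twist": [0,0,0]},{"fingers": 30,"xyz": [0.003,0.015,0.345],"twist": [0,0,0]},{"fingers": 30,"xyz": [0.003,0.015,0.345],"twist": [0,0,0]},{"fingers": 30,"xyz": [0.003,0.015,0.345],"twist": [0,0,0]},{"fingers": 30,"xyz": [0.003,0.015,0.345],"twist": [0,0,0]}])

```text
clock: 7.75
eef_pos: [0.6188, -0.2704, 0.018]
tool_rot: [2.635, 1.706, 0.002]
force: [-1.5, 0.9, 7.5]
gripper_width: 0.0517
grasp_force: 63.1
```

```bash
python3 go.py "616 -270 110 65; 560 -50 140 90;  376 325 140 110"
```

```text
t 7.75 p [ 618.8 -270.4   18. ] yaw 65.8 w 51.7 F [-1.5  0.9  7.5] j7 -0.27 tips 0.008
616 -270 110 65 -> [-0.003 -0.008 -0.307] [0.002 0.    0.009]
 560 -50 140 90 -> [ 0.59  -0.479 -0.408] [ 0.002  0.001 -0.269]
  376 325 140 110 -> [ 1.479 -1.55  -0.411] [ 0.001  0.001 -0.491]
```

Emit:
apply_moves(plan=[{"fingers": 30,"xyz": [0,0,-0.05],"twist": [0,0,0]},{"fingers": 30,"xyz": [0,0,-0.15],"twist": [0,0,0]},{"fingers": 30,"xyz": [0.03,-0.03,-0.28],"twist": [0,0,0]},{"fingers": 30,"xyz": [0.12,-0.1,-0.36],"twist": [0,0,-0.05]},{"fingers": 30,"xyz": [0.22,-0.18,-0.4],"twist": [0,0,-0.1]},{"fingers": 30,"xyz": [0.32,-0.26,-0.4],"twist": [0,0,-0.15]},{"fingers": 30,"xyz": [0.42,-0.34,-0.4],"twist": [0,0,-0.2]},{"fingers": 30,"xyz": [0.52,-0.43,-0.4],"twist": [0,0,-0.25]},{"fingers": 30,"xyz": [0.62,-0.53,-0.4],"twist": [0,0,-0.3]},{"fingers": 30,"xyz": [0.72,-0.64,-0.4],"twist": [0,0,-0.35]},{"fingers": 30,"xyz": [0.82,-0.75,-0.4],"twist": [0,0,-0.4]},{"fingers": 30,"xyz": [0.9,-0.86,-0.4],"twist": [0,0,-0.45]}])

```text
clock: 8.95
eef_pos: [0.493, 0.0843, 0.1373]
tool_rot: [1.877, 2.517, 0.003]
force: [1.1, 1.0, -1.3]
gripper_width: 0.0515
grasp_force: 63.0
```

```bash
python3 go.py "380 325 140 110; 380 325 100 110"
```

```text
t 8.95 p [493.   84.3 137.3] yaw 106.6 w 51.5 F [ 1.1  1.  -1.3] j7 -0.33 tips 0.008
380 325 140 110 -> [ 0.876 -0.132 -0.01 ] [ 0.002  0.    -0.038]
 380 325 100 110 -> [ 0.876 -0.132  0.124] [ 0.002  0.    -0.038]
```

Emit:
apply_moves(plan=[{"fingers": 30,"xyz": [0.12,-0.02,0],"twist": [0,0,0]},{"fingers": 30,"xyz": [0.25,-0.04,0],"twist": [0,0,0]},{"fingers": 30,"xyz": [0.4,-0.06,0],"twist": [0,0,0]},{"fingers": 30,"xyz": [0.5,-0.08,0],"twist": [0,0,-0.03]},{"fingers": 30,"xyz": [0.55,-0.1,0],"twist": [0,0,-0.03]},{"fingers": 30,"xyz": [0.55,-0.1,0],"twist": [0,0,-0.03]},{"fingers": 30,"xyz": [0.55,-0.1,0],"twist": [0,0,-0.03]}])

```text
clock: 9.65
eef_pos: [0.4183, 0.232, 0.1367]
tool_rot: [1.822, 2.558, 0.001]
force: [0.9, -0.5, -0.7]
gripper_width: 0.0519
grasp_force: 63.0
```

```bash
python3 wr.py w6 378 325 5 14; python3 go.py "380 325 100 110"
```

```text
7529 z 0.0065 (array([379. , 327.2]), array([88.8, 88.7]), 20.3) mean [0.3794 0.3269] px 310.0 89.0
bench z -0.0004
t 9.7 p [418.6 231.4 136.5] yaw 109.0 w 51.7 F [ 1.1  0.1 -1.3] j7 -0.62 tips 0.008
380 325 100 110 -> [ 0.337 -0.02   0.121] [ 0.001  0.    -0.011]
```

View pics/w6.png

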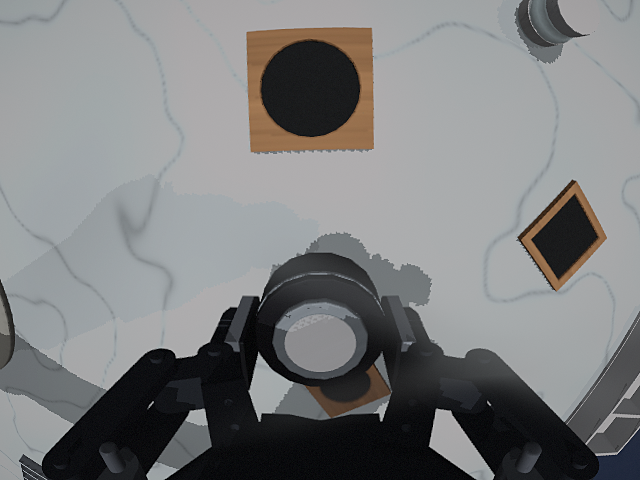

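Condenser is held level at px (320,320), and its whole tray is ahead at (310,89). The measured 88.8 mm fits the given 88 mm, with the centre at (379, 327).

```bash
python3 go.py "379 327 60 109; 379 327 24 109"
```

```text
t 9.7 p [418.6 231.4 136.5] yaw 109.0 w 51.7 F [ 1.1  0.1 -1.3] j7 -0.62 tips 0.008
379 327 60 109 -> [ 0.344 -0.021  0.255] [0.001 0.    0.   ]
 379 327 24 109 -> [ 0.344 -0.021  0.375] [0.001 0.    0.   ]
```

Emit:
apply_moves(plan=[{"fingers": 30,"xyz": [0.12,-0.01,0],"twist": [0,0,0]},{"fingers": 30,"xyz": [0.24,-0.02,0.08],"twist": [0,0,0]},{"fingers": 30,"xyz": [0.33,-0.021,0.18],"twist": [0,0,0]},{"fingers": 30,"xyz": [0.344,-0.021,0.27],"twist": [0,0,0]},{"fingers": 30,"xyz": [0.344,-0.021,0.33],"twist": [0,0,0]},{"fingers": 30,"xyz": [0.344,-0.021,0.36],"twist": [0,0,0]},{"fingers": 30,"xyz": [0.344,-0.021,0.373],"twist": [0,0,0]},{"fingers": 30,"xyz": [0.344,-0.021,0.38],"twist": [0,0,0]},{"fingers": 30,"xyz": [0.344,-0.021,0.385],"twist": [0,0,0]},{"fingers": 30,"xyz": [0.344,-0.021,0.385],"twist": [0,0,0]}])

```text
clock: 10.7
eef_pos: [0.379, 0.3275, 0.021]
tool_rot: [1.824, 2.557, 0.002]
force: [0.1, -0.2, -0.8]
gripper_width: 0.0519
grasp_force: 63.2
```

Emit:
apply_moves(plan=[{"fingers": 30,"xyz": [0,0,0.003],"twist": [0,0,0]},{"fingers": 30,"xyz": [0,0,0.005],"twist": [0,0,0]},{"fingers": 30,"xyz": [0,0,0.005],"twist": [0,0,0]}])

```text
clock: 11.0
eef_pos: [0.3789, 0.3276, 0.0208]
tool_rot: [1.823, 2.557, 0.003]
force: [-1.6, -2.4, 23.5]
gripper_width: 0.0517
grasp_force: 65.5
```

Emit:
apply_moves(plan=[{"fingers": 75,"xyz": [0,0,0.001],"twist": [0,0,0]},{"fingers": 75,"xyz": [0,0,0.001],"twist": [0,0,0]},{"fingers": 75,"xyz": [0,0,0.001],"twist": [0,0,0]},{"fingers": 75,"xyz": [0,0,0],"twist": [0,0,0]},{"fingers": 75,"xyz": [0,0,-0.1],"twist": [0,0,0]},{"fingers": 75,"xyz": [0,0,-0.25],"twist": [0,0,0]},{"fingers": 75,"xyz": [0,0,-0.38],"twist": [0,0,0]},{"fingers": 75,"xyz": [0,0,-0.38],"twist": [0,0,0]},{"fingers": 75,"xyz": [0,0,-0.38],"twist": [0,0,0]}])

```text
clock: 11.9
eef_pos: [0.3788, 0.3276, 0.1335]
tool_rot: [1.824, 2.558, 0.003]
force: [-0.5, 0.3, 0.2]
gripper_width: 0.0751
grasp_force: 0.0
```

```bash
python3 wr.py w7 379 327 20 45;  python3 wr.py w8 379 327 5 14; python3 go.py "686 93 130 123"
```

```text
4772 z 0.0319 (array([380.3, 326.8]), array([53.7, 53.2]), -65.3) mean [0.3794 0.3289] px 320.0 240.0
bench z -0.0004
6391 z 0.0065 (array([379. , 327.2]), array([88.6, 88.6]), -69.6) mean [0.3771 0.3317] px 319.0 223.0
bench z -0.0004
t 12.0 p [378.1 327.1 132. ] yaw 109.0 w 75.0 F [ 0.  -0.1  0.4] j7 -0.81 tips 0.008
686 93 130 123 -> [-1.073  0.716  0.006] [-0.001  0.    -0.155]
```

Condenser sits 1.5 mm off its tray's centre, flat. Next: the cover box.

Emit:
apply_moves(plan=[{"fingers": 75,"xyz": [-0.13,0.08,0],"twist": [0,0,-0.02]},{"fingers": 75,"xyz": [-0.26,0.17,0],"twist": [0,0,-0.04]},{"fingers": 75,"xyz": [-0.39,0.25,0],"twist": [0,0,-0.06]},{"fingers": 75,"xyz": [-0.52,0.34,0],"twist": [0,0,-0.08]},{"fingers": 75,"xyz": [-0.65,0.43,0],"twist": [0,0,-0.1]},{"fingers": 75,"xyz": [-0.78,0.52,0],"twist": [0,0,-0.12]},{"fingers": 75,"xyz": [-0.91,0.61,0],"twist": [0,0,-0.15]},{"fingers": 75,"xyz": [-1,0.69,0],"twist": [0,0,-0.15]},{"fingers": 75,"xyz": [-1,0.716,0],"twist": [0,0,-0.15]},{"fingers": 75,"xyz": [-1,0.716,0],"twist": [0,0,-0.15]},{"fingers": 75,"xyz": [-1,0.716,0],"twist": [0,0,-0.15]},{"fingers": 75,"xyz": [-1,0.716,0],"twist": [0,0,-0.15]}])

```text
clock: 13.2
eef_pos: [0.6777, 0.1157, 0.1322]
tool_rot: [-1.506, -2.756, 0.001]
force: [-0.4, -0.5, -0.4]
gripper_width: 0.0752
grasp_force: 0.0
```

```bash
python3 wr.py w9 687 94 20 45; python3 go.py "687 94 100 123"
```

```text
3518 z 0.0296 (array([688.3,  94.9]), array([43.9, 43. ]), 32.8) mean [0.6872 0.097 ] px 316.0 268.0
bench z -0.0004
t 13.25 p [678.  115.5 132.5] yaw 122.7 w 74.8 F [-0.1 -0.4  1.1] j7 -0.02 tips 0.008
687 94 100 123 -> [-0.076 -0.013  0.108] [-0.001 -0.    -0.003]
```

```bash
python3 go.py "688 95.5 14 122.8"
```

```text
t 13.25 p [678.  115.5 132.5] yaw 122.7 w 74.8 F [-0.1 -0.4  1.1] j7 -0.02 tips 0.008
688 95.5 14 122.8 -> [-0.074 -0.008  0.395] [-0.001 -0.    -0.001]
```

Emit:
apply_moves(plan=[{"fingers": 75,"xyz": [-0.074,-0.008,0.05],"twist": [0,0,0]},{"fingers": 75,"xyz": [-0.074,-0.008,0.2],"twist": [0,0,0]},{"fingers": 75,"xyz": [-0.074,-0.008,0.33],"twist": [0,0,0]},{"fingers": 75,"xyz": [-0.074,-0.008,0.393],"twist": [0,0,0]},{"fingers": 75,"xyz": [-0.074,-0.008,0.393],"twist": [0,0,0]},{"fingers": 20,"xyz": [-0.074,-0.008,0.393],"twist": [0,0,0]},{"fingers": 20,"xyz": [-0.074,-0.008,0.393],"twist": [0,0,0]},{"fingers": 20,"xyz": [-0.074,-0.008,0.393],"twist": [0,0,0]},{"fingers": 20,"xyz": [-0.074,-0.008,0.393],"twist": [0,0,0]},{"fingers": 20,"xyz": [-0.074,-0.008,0.393],"twist": [0,0,0]},{"fingers": 20,"xyz": [-0.074,-0.008,0.393],"twist": [0,0,0]},{"fingers": 20,"xyz": [-0.074,-0.008,0.393],"twist": [0,0,0]}])

```text
clock: 14.45
eef_pos: [0.6905, 0.0945, 0.0172]
tool_rot: [1.509, 2.753, 0.003]
force: [0.3, 0.6, 7.3]
gripper_width: 0.0405
grasp_force: 62.2
```

```bash
python3 go.py "688 95 100 123; 666 215 130 155"
```

```text
t 14.45 p [690.5  94.5  17.2] yaw 122.6 w 40.5 F [0.3 0.6 7.3] j7 -0.06 tips 0.008
688 95 100 123 -> [ 0.006 -0.005 -0.276] [ 0.002  0.001 -0.005]
 666 215 130 155 -> [ 0.382  0.148 -0.376] [ 0.002  0.001 -0.361]
```

Emit:
apply_moves(plan=[{"fingers": 20,"xyz": [0,0,-0.05],"twist": [0,0,0]},{"fingers": 20,"xyz": [0,0,-0.18],"twist": [0,0,0]},{"fingers": 20,"xyz": [0.1,0.05,-0.3],"twist": [0,0,-0.09]},{"fingers": 20,"xyz": [0.2,0.12,-0.376],"twist": [0,0,-0.18]},{"fingers": 20,"xyz": [0.3,0.18,-0.376],"twist": [0,0,-0.27]},{"fingers": 20,"xyz": [0.4,0.25,-0.376],"twist": [0,0,-0.361]},{"fingers": 20,"xyz": [0.4,0.25,-0.376],"twist": [0,0,-0.361]},{"fingers": 20,"xyz": [0.4,0.25,-0.376],"twist": [0,0,-0.361]}])

```text
clock: 15.25
eef_pos: [0.6877, 0.2366, 0.1289]
tool_rot: [0.677, 3.067, 0.001]
force: [0.9, -0.9, -0.8]
gripper_width: 0.0403
grasp_force: 61.2
```

```bash
python3 wr.py w10 628 294 5 14; python3 go.py "628 294 60 155; 628 294 22 155"
```

```text
4240 z 0.0065 (array([629.9, 296.8]), array([74.5, 74.5]), 64.8) mean [0.6296 0.2961] px 361.0 123.0
bench z -0.0004
t 15.3 p [688.  235.  128.5] yaw 155.0 w 40.6 F [-0.1 -1.3 -0.2] j7 0.29 tips 0.008
628 294 60 155 -> [0.265 0.094 0.228] [-0.     0.001 -0.   ]
 628 294 22 155 -> [0.265 0.094 0.355] [-0.     0.001 -0.   ]
```

View pics/w10.png

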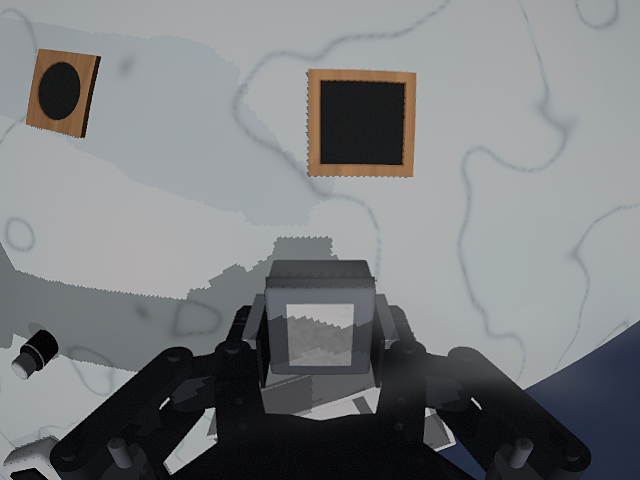

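Box is held square at px (320,330), with its tray square ahead at (361,123), centre (630, 297), 74.5 mm wide. The box centre is about 2 mm behind the TCP along tool x, which is negligible.

```bash
python3 go.py "629.5 296.5 60 155; 629.5 296.5 20.3 155"
```

```text
t 15.3 p [688.  235.  128.5] yaw 155.0 w 40.6 F [-0.1 -1.3 -0.2] j7 0.29 tips 0.008
629.5 296.5 60 155 -> [0.264 0.103 0.228] [-0.     0.001 -0.   ]
 629.5 296.5 20.3 155 -> [0.264 0.104 0.36 ] [-0.     0.001 -0.   ]
```

Emit:
apply_moves(plan=[{"fingers": 20,"xyz": [0.12,0.05,0],"twist": [0,0,0]},{"fingers": 20,"xyz": [0.24,0.1,0.08],"twist": [0,0,0]},{"fingers": 20,"xyz": [0.264,0.104,0.2],"twist": [0,0,0]},{"fingers": 20,"xyz": [0.264,0.104,0.28],"twist": [0,0,0]},{"fingers": 20,"xyz": [0.264,0.104,0.325],"twist": [0,0,0]},{"fingers": 20,"xyz": [0.264,0.104,0.35],"twist": [0,0,0]},{"fingers": 20,"xyz": [0.264,0.104,0.357],"twist": [0,0,0]},{"fingers": 20,"xyz": [0.264,0.104,0.36],"twist": [0,0,0]},{"fingers": 20,"xyz": [0.264,0.104,0.363],"twist": [0,0,0]},{"fingers": 20,"xyz": [0.264,0.104,0.363],"twist": [0,0,0]}])

```text
clock: 16.3
eef_pos: [0.6301, 0.2973, 0.0202]
tool_rot: [0.68, 3.066, 0.001]
force: [0.2, -2.1, 4.0]
gripper_width: 0.0407
grasp_force: 61.7
```

Contact (4 N). Releasing and backing off.

Emit:
apply_moves(plan=[{"fingers": 65,"xyz": [0,0,0.001],"twist": [0,0,0]},{"fingers": 65,"xyz": [0,0,0.001],"twist": [0,0,0]},{"fingers": 65,"xyz": [0,0,0.001],"twist": [0,0,0]},{"fingers": 65,"xyz": [0,0,0],"twist": [0,0,0]},{"fingers": 65,"xyz": [0,0,-0.1],"twist": [0,0,0]},{"fingers": 65,"xyz": [0,0,-0.25],"twist": [0,0,0]},{"fingers": 65,"xyz": [0,0,-0.4],"twist": [0,0,0]},{"fingers": 65,"xyz": [0,0,-0.4],"twist": [0,0,0]},{"fingers": 65,"xyz": [0,0,-0.4],"twist": [0,0,0]}])

```text
clock: 17.2
eef_pos: [0.6298, 0.2975, 0.1401]
tool_rot: [0.679, 3.065, 0.002]
force: [0.1, -0.3, -1.3]
gripper_width: 0.0649
grasp_force: 0.0
```

```bash
python3 wr.py w11 630 297 22 45;  python3 wr.py w12 630 297 5 14; python3 go.py "678 -83 150 100"
```

```text
3684 z 0.0326 (array([629.8, 298.7]), array([43.2, 42.4]), 65.0) mean [0.6283 0.2993] px 319.0 234.0
bench z -0.0004
3389 z 0.0065 (array([629.7, 296.7]), array([74.6, 74.5]), 64.9) mean [0.6261 0.2979] px 318.0 222.0
bench z -0.0004
t 17.3 p [628.8 296.7 137.7] yaw 155.0 w 65.1 F [-0.2 -0.9  0.2] j7 0.17 tips 0.008
678 -83 150 100 -> [-0.683 -1.078 -0.04 ] [-0.001  0.     0.612]
```

Cover box sits 2 mm off centre and square. Next: the eyepiece.

Emit:
apply_moves(plan=[{"fingers": 65,"xyz": [-0.08,-0.13,-0.04],"twist": [0,0,0.07]},{"fingers": 65,"xyz": [-0.16,-0.25,-0.04],"twist": [0,0,0.14]},{"fingers": 65,"xyz": [-0.24,-0.37,-0.04],"twist": [0,0,0.21]},{"fingers": 65,"xyz": [-0.32,-0.49,-0.04],"twist": [0,0,0.28]},{"fingers": 65,"xyz": [-0.4,-0.62,-0.04],"twist": [0,0,0.35]},{"fingers": 65,"xyz": [-0.48,-0.75,-0.04],"twist": [0,0,0.42]},{"fingers": 65,"xyz": [-0.55,-0.87,-0.04],"twist": [0,0,0.5]},{"fingers": 65,"xyz": [-0.62,-0.96,-0.04],"twist": [0,0,0.56]},{"fingers": 65,"xyz": [-0.65,-1,-0.04],"twist": [0,0,0.61]},{"fingers": 65,"xyz": [-0.65,-1,-0.04],"twist": [0,0,0.61]},{"fingers": 65,"xyz": [-0.65,-1,-0.04],"twist": [0,0,0.61]},{"fingers": 65,"xyz": [-0.65,-1,-0.04],"twist": [0,0,0.61]}])

```text
clock: 18.5
eef_pos: [0.679, -0.0547, 0.1501]
tool_rot: [-2.01, -2.412, -0.0]
force: [-0.3, 0.6, -0.6]
gripper_width: 0.0652
grasp_force: 0.0
```

```bash
python3 wr.py w13 678 -83 45 65; python3 go.py "678 -83 100 100"
```

```text
917 z 0.0557 (array([678.3, -83.7]), array([22.6, 22.4]), 28.0) mean [ 0.6783 -0.0819] px 311.0 281.0
bench z -0.0004
t 18.55 p [679.1 -54.7 150.3] yaw 100.4 w 64.7 F [0.1 0.  1. ] j7 -0.09 tips 0.008
678 -83 100 100 -> [-0.092 -0.02   0.168] [-0.    -0.001  0.004]
```

```bash
python3 go.py "678.3 -83.5 14 100.4"
```

```text
t 18.55 p [679.1 -54.7 150.3] yaw 100.4 w 64.7 F [0.1 0.  1. ] j7 -0.09 tips 0.008
678.3 -83.5 14 100.4 -> [-0.094 -0.02   0.454] [-0.    -0.001 -0.   ]
```

Emit:
apply_moves(plan=[{"fingers": 65,"xyz": [-0.094,-0.02,0.05],"twist": [0,0,0]},{"fingers": 65,"xyz": [-0.094,-0.02,0.15],"twist": [0,0,0]},{"fingers": 65,"xyz": [-0.094,-0.02,0.3],"twist": [0,0,0]},{"fingers": 65,"xyz": [-0.094,-0.02,0.4],"twist": [0,0,0]},{"fingers": 65,"xyz": [-0.094,-0.02,0.45],"twist": [0,0,0]},{"fingers": 65,"xyz": [-0.094,-0.02,0.45],"twist": [0,0,0]},{"fingers": 10,"xyz": [-0.094,-0.02,0.45],"twist": [0,0,0]},{"fingers": 10,"xyz": [-0.094,-0.02,0.45],"twist": [0,0,0]},{"fingers": 10,"xyz": [-0.094,-0.02,0.45],"twist": [0,0,0]},{"fingers": 10,"xyz": [-0.094,-0.02,0.45],"twist": [0,0,0]},{"fingers": 10,"xyz": [-0.094,-0.02,0.45],"twist": [0,0,0]},{"fingers": 10,"xyz": [-0.094,-0.02,0.45],"twist": [0,0,0]}])

```text
clock: 19.75
eef_pos: [0.6798, -0.0857, 0.0179]
tool_rot: [2.015, 2.407, 0.003]
force: [-0.7, -0.1, 6.5]
gripper_width: 0.03
grasp_force: 59.8
```

```bash
python3 go.py "560 30 140 140"
```

```text
t 19.75 p [679.8 -85.7  17.9] yaw 100.1 w 30.0 F [-0.7 -0.1  6.5] j7 -0.12 tips 0.008
560 30 140 140 -> [ 0.45  -0.324 -0.408] [ 0.002  0.001 -0.443]
```

Emit:
apply_moves(plan=[{"fingers": 10,"xyz": [0,0,-0.05],"twist": [0,0,0]},{"fingers": 10,"xyz": [0,0,-0.18],"twist": [0,0,0]},{"fingers": 10,"xyz": [0.03,-0.02,-0.32],"twist": [0,0,-0.05]},{"fingers": 10,"xyz": [0.1,-0.08,-0.4],"twist": [0,0,-0.13]},{"fingers": 10,"xyz": [0.2,-0.15,-0.4],"twist": [0,0,-0.21]},{"fingers": 10,"xyz": [0.3,-0.22,-0.4],"twist": [0,0,-0.29]},{"fingers": 10,"xyz": [0.4,-0.29,-0.4],"twist": [0,0,-0.37]},{"fingers": 10,"xyz": [0.45,-0.324,-0.4],"twist": [0,0,-0.44]},{"fingers": 10,"xyz": [0.45,-0.324,-0.4],"twist": [0,0,-0.44]},{"fingers": 10,"xyz": [0.45,-0.324,-0.4],"twist": [0,0,-0.44]}])

```text
clock: 20.75
eef_pos: [0.5597, 0.0296, 0.1369]
tool_rot: [1.084, 2.947, 0.0]
force: [-0.6, -1.2, 0.2]
gripper_width: 0.0302
grasp_force: 59.5
```

```bash
python3 wr.py w14 490 97 5 14; python3 go.py "490 97 60 140; 490 97 22 140"
```

```text
4950 z 0.0065 (array([490.7,  96.3]), array([66.4, 66.3]), 48.4) mean [0.4908 0.0964] px 327.0 97.0
bench z -0.0004
t 20.8 p [560.   29.1 136.6] yaw 139.6 w 30.3 F [ 0.2  0.1 -0.7] j7 0.23 tips 0.008
490 97 60 140 -> [0.325 0.021 0.255] [ 0.     0.001 -0.005]
 490 97 22 140 -> [0.325 0.021 0.381] [ 0.     0.001 -0.005]
```

View pics/w14.png

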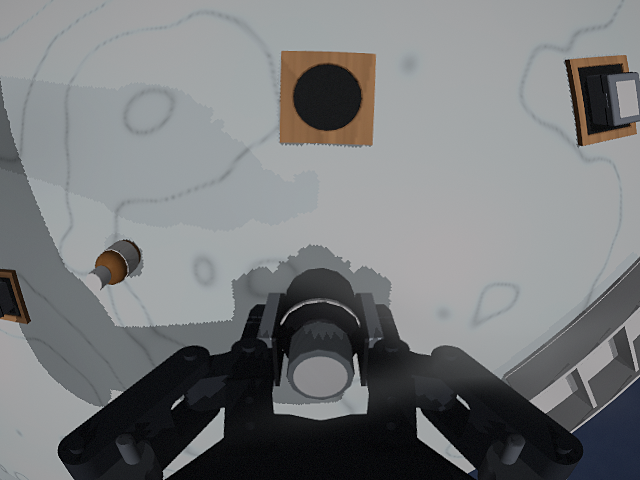

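Eyepiece is held upright at px (320,340), with its tray ahead at (327,97), centre (490.7, 96.3), 66.4 mm wide. The cover box sits in its tray at the far right.

```bash
python3 go.py "491.8 95.3 21 139.6"
```

```text
t 20.8 p [560.   29.1 136.6] yaw 139.6 w 30.3 F [ 0.2  0.1 -0.7] j7 0.23 tips 0.008
491.8 95.3 21 139.6 -> [0.317 0.02  0.385] [ 0.     0.001 -0.001]
```

Emit:
apply_moves(plan=[{"fingers": 10,"xyz": [0.12,0.01,0],"twist": [0,0,0]},{"fingers": 10,"xyz": [0.24,0.02,0.05],"twist": [0,0,0]},{"fingers": 10,"xyz": [0.317,0.02,0.15],"twist": [0,0,0]},{"fingers": 10,"xyz": [0.317,0.02,0.26],"twist": [0,0,0]},{"fingers": 10,"xyz": [0.317,0.02,0.33],"twist": [0,0,0]},{"fingers": 10,"xyz": [0.317,0.02,0.365],"twist": [0,0,0]},{"fingers": 10,"xyz": [0.317,0.02,0.378],"twist": [0,0,0]},{"fingers": 10,"xyz": [0.317,0.02,0.384],"twist": [0,0,0]},{"fingers": 10,"xyz": [0.317,0.02,0.389],"twist": [0,0,0]},{"fingers": 10,"xyz": [0.317,0.02,0.389],"twist": [0,0,0]}])

```text
clock: 21.8
eef_pos: [0.491, 0.0957, 0.0208]
tool_rot: [1.082, 2.947, 0.001]
force: [-4.0, -0.2, 10.4]
gripper_width: 0.0301
grasp_force: 60.7
```

Contact at the expected height. Releasing.

Emit:
apply_moves(plan=[{"fingers": 60,"xyz": [0,0,0],"twist": [0,0,0]},{"fingers": 60,"xyz": [0,0,0],"twist": [0,0,0]},{"fingers": 60,"xyz": [0,0,0],"twist": [0,0,0]},{"fingers": 60,"xyz": [0,0,0],"twist": [0,0,0]},{"fingers": 60,"xyz": [0,0,-0.1],"twist": [0,0,0]},{"fingers": 60,"xyz": [0,0,-0.25],"twist": [0,0,0]},{"fingers": 60,"xyz": [0,0,-0.4],"twist": [0,0,0]},{"fingers": 60,"xyz": [0,0,-0.45],"twist": [0,0,0]},{"fingers": 60,"xyz": [0,0,-0.45],"twist": [0,0,0]}])

```text
clock: 22.7
eef_pos: [0.4916, 0.096, 0.1564]
tool_rot: [1.081, 2.946, 0.004]
force: [0.4, -0.2, 0.6]
gripper_width: 0.0601
grasp_force: 0.0
```

```bash
python3 wr.py w15 491 96 45 70;  python3 wr.py w16 491 96 5 14; python3 - <<'E'
from station import arm; import cv2,pickle
f=arm.grab_frame("side"); cv2.imwrite("pics/side1.png",f["frame"][...,::-1])
E
```

```text
1017 z 0.0587 (array([490.8,  97.6]), array([22.4, 22.4]), -22.3) mean [0.4896 0.0986] px 319.0 237.0
bench z -0.0004
3625 z 0.0066 (array([490.8,  96.5]), array([66.6, 65.9]), -41.7) mean [0.4883 0.0987] px 319.0 215.0
bench z -0.0004
```

View pics/side1.png

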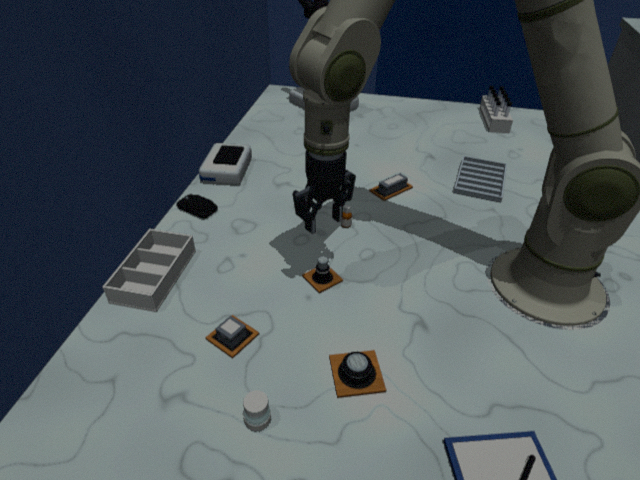

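View pics/w15.png

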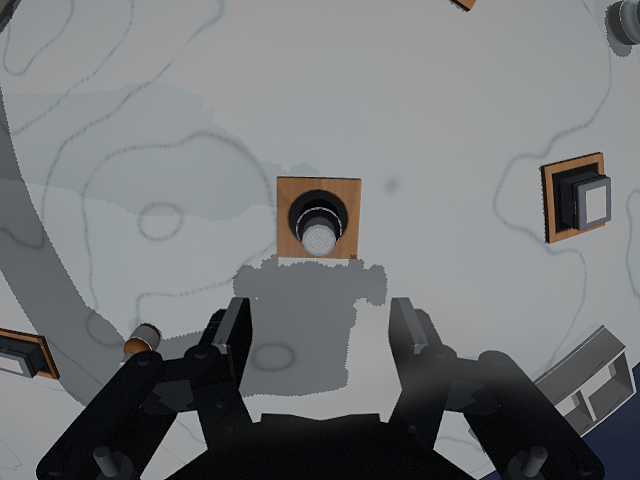

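The side view shows the eyepiece (322,270), cover box (232,332), condenser (357,370) and slide box (394,182) each in its tray, and the bottle (347,217) and jar (256,408) where they stood. The wrist view shows the eyepiece upright in its recess at (320,225), measured 1 mm off centre.

```bash
python3 -c "
from station import arm
print(arm.sign_off())"
```

```text
the job is handed in; nothing more can be done
None
```

All four parts are in their matching trays, upright and flat, measured 1 to 3.5 mm off centre with both boxes square to their recesses; the bottle and jar were left untouched, and the job was handed in at about 23 s (the hand-in returned no verdict).

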